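# Point out two bad parts on a circuit board and log them

## Robot

A 6-joint arm with a two-finger parallel gripper is mounted at the origin on the work surface. World frame = base frame: x ahead of the robot, y to its left, z up, the work surface at z = 0. Lengths are in m, angles in rad, forces in N, time in s.
With the tool pointing down it reaches from about 0.3 to 0.775 m from the base axis. Payload 14.6 kg.
Tool frame: the origin (TCP) lies midway between the tips of the shut fingers; the grasp point (between the pads) lies 19 mm behind it; z points along the fingers, y is the line along which they close (so a half turn about z gives the same grasp; the last joint's range is limited). The gripper opens to 94 mm and grips with 3 to 60 N. Pads are 16 mm wide; open, the fingers measure 119 mm over their backs; the gripper's body (75 mm by 177 mm) begins 78 mm behind the grasp point.
Start: joints at [-1.287, 0.3, 1.521, -0, 1.321, -0.067], TCP at [0.189, -0.516, 0.205] pointing down, gripper open.
Joint ranges: [-3.03, 3.03], [-0.79, 2.21], [0.23, 2.52], [-1.04, 4.18], [0, 3.07], [-2.55, 2.55]. Speed limits (rad/s): [2.22, 2.22, 2.57, 3.14, 3.14, 3.14].

## Interface

Orientations are given as a unit quaternion [x, y, z, w].
In Python, from cell import get_obs, snapshot, close_job gives the robot as it stands. The module is installed in compiled form; this text tells all that it offers.
- The arm moves only by the tool play_rows, never from a script. Its arguments are lists of equal length, an entry for each row: "delta_pos": the shift along the world's x, y, z in mm, a list of three; "rotation": the turn, a rotation vector about the world's x, y, z in rad, a list of three; "grip": the finger opening in mm, from 0 to 94. A call has 1 to 5 rows; each row is the pose to reach, as a shift and turn from the pose commanded when the call began; what a row does not reach only later rows make up. A row lasts 1/10 s, in which the tool goes at most 50 mm and 8.59 degrees, less where a joint would pass 70% of its speed; a pose out of reach is approached as far as the arm can. A call with a gripper value outside its range is refused whole. The fingers move at their own pace and stop on an object; the grip force is fixed at half the most. Time passes only in rows, so rows that repeat a pose let the fingers close. It gives the time, the measured TCP pose, the force, the opening and the grip force at its end, in the units of the state.
- get_obs(): the state, without advancing time (a new reading comes with each control period).
- snapshot(name): name is "scene" or "top"; returns a dict with "color" (420x560x3 uint8, red, green, blue), "range_z" (420x560 float32, m along the optical axis (not along the pixel's ray), 0 where there is no reading), "fx", "fy", "cx", "cy" (pixels), "k1" (the pictures are not rectified: a ray, as slopes to the right and down, at radius r is drawn at 1 + k1 r^2 times it, then the intrinsics apply), "camera_from_world" (4x4, takes a point from world to camera coordinates). Camera axes: x right, y down, z forward; pixel columns grow to the right and rows downward; lengths in m; the calibration is good to about 2 mm. A picture is of the moment at which its call begins.
- close_job(): hands the job in; it is judged then, once.
The state is a dict: "t": time; "q": joint angles; "qd": joint speeds; "joint_efforts": joint torques, N m; "ee_pos": TCP position; "eef_rot": TCP orientation; "ft_force": force on the tool from outside, world axes, zero at the start; "wrist_torque": the same for the moment, N m; "gripper_width": finger opening in m; "gripper_force": force on a finger pad.
Only numpy, scipy, OpenCV 4.12 (cv2) and the standard library are available. Lean on these libraries where they do the work, as an engineer would, in place of code of your own. Each camera call takes 0.05 s, during which the arm holds its last target. There are 200 camera calls.

## Task

On the circuit board, show the inspector the two bad parts: point straight down with the fingertips at the middle of the taller round capacitor, about 2 cm above its top, and stay there for two seconds without touching; then do the same over the ring-shaped coil. Then press the button on the grey box fully down, release it and come away. Do not touch the board, do not bring the fingertips down over its short capacitor or its finned heat sink, grasp or lift nothing, and leave everything else where it is.

Things in the scene. Friction and masses are not known exactly. Their poses are not given: they have to be found in the camera images.
- board: Green circuit board, 190 mm (its x) by 170 mm (its y), fixed between two bare metal rails along its y edges (200 x 12 mm, tops 46 mm above the table). Origin: on the table under the board's centre; its upper face is 40 mm above. The four large parts below stand one near each corner, in any order. Flat chips and tiny resistors (under 4 mm) between them do not matter.
- tall_capacitor: The taller of the two round capacitors: black upright cylinder with a bare metal top, 26 mm in diameter, 36 mm high. It stands upright, soldered and immovable, on top of the board. Origin: centre of its underside, on the board's upper face; z up.
- short_capacitor: The shorter round capacitor, not to be pointed at: black upright cylinder with a bare metal top, 26 mm in diameter, 16 mm high. It stands upright, soldered and immovable, on top of the board. Origin: centre of its underside, on the board's upper face; z up.
- ring_coil: Ring-shaped coil lying flat, copper wire round a dark ring: 42 mm outside diameter, about 16 mm hole, 16 mm high. Its middle is the centre of the hole. It stands upright, soldered and immovable, on top of the board. Origin: centre of its underside, on the board's upper face; z up.
- heatsink: Aluminium heat sink with six upright fins, not to be pointed at: 36 x 30 mm, 25 mm high. It stands upright, soldered and immovable, on top of the board. Origin: centre of its underside, on the board's upper face; z up.
- log_box: Grey box, 120 mm (its x) x 90 mm (its y) x 40 mm high, about 0.8 kg, loose on the table, with one round button in the middle of its top. Origin: centre of its underside.
- log_button_top (a point): Middle of the top face of the box's round black push button (36 mm in diameter, in a bright metal collar). It presses straight down.
- log_button (a joint): Travel of that button in m: 0 released, 0.006 fully down. A spring returns it; fully down takes about 5 N.
- solder_spool: Loose bright metal solder spool standing on its flange, 60 mm in diameter, 50 mm high. Bystander. Origin: centre of its underside.
- flux_jar: Loose round jar with a white cap, 52 mm in diameter, 55 mm high. Bystander. Origin: centre of its underside.
- screwdriver: Loose screwdriver lying on the table, 160 mm long along its x, about 30 mm high at most. Bystander. Origin: about its middle, on the table.
Things that resemble listed ones, but are neither listed nor needed, are in the scene too. What is meant by the log_box is not green or red, and is the smaller of those in its own colour.

How it is judged:
On the way, in this order (a step that is already met when the one before it is completed fails the run):
1. the fingertips point at the tall capacitor from just above and dwell (grasp point within 15 mm of its axis, tips about 4 to 45 mm above its top, for 1.5 s) (horizontal distance between the grasp point and tall_capacitor below 0.015 m and z of the grasp point in the frame of tall_capacitor between 0.059 and 0.1 m), for 1.5 s.
2. then they point at the ring coil in the same way for 1.5 s (horizontal distance between the grasp point and ring_coil below 0.015 m and z of the grasp point in the frame of ring_coil between 0.039 and 0.08 m), for 1.5 s.
3. then the button is pressed down (at least 4.5 of its 6 mm) (value of joint log_button above 0.0045 m), for 0.05 s.
At the end, for the whole second after the job is handed in: After both parts were pointed at in order and the button was pressed, the button is up again (under 1.5 mm), its box stands upright within 20 mm of where it was, and the spool, jar and screwdriver are within 15 mm of where they were (value of joint log_button below 0.0015 m and distance of log_box from where it was at the start of the episode below 0.02 m and angle between log_box's own z axis and vertical below 0.05 rad and linear speed of log_box below 0.01 m/s and distance of each of solder_spool, flux_jar, screwdriver from where it was at the start of the episode below 0.015 m); the robot touches nothing.
It fails at once if the robot touches the board or a part on it (contact force between any of the fingers, the arm and board above 0.3 N or contact force between any of the fingers, the arm and tall_capacitor above 0.3 N or contact force between any of the fingers, the arm and ring_coil above 0.3 N or contact force between any of the fingers, the arm and short_capacitor above 0.3 N or contact force between any of the fingers, the arm and heatsink above 0.3 N).
It fails at once if the fingertips come down over the short capacitor (within 12 mm of its axis, tips less than about 35 mm above its top) (horizontal distance between the grasp point and short_capacitor below 0.012 m and z of the grasp point in the frame of short_capacitor below 0.07 m).
It fails at once if the fingertips come down over the heat sink (within 12 mm of its axis, tips less than about 35 mm above its top) (horizontal distance between the grasp point and heatsink below 0.012 m and z of the grasp point in the frame of heatsink below 0.079 m).
It fails at once if the button box is lifted, tipped or pushed away (height (world z) of log_box above 0.008 m or angle between log_box's own z axis and vertical above 0.15 rad or distance of log_box from where it was at the start of the episode above 0.03 m).
It fails at once if the spool, the jar or the screwdriver is moved by more than 20 mm (distance of any of solder_spool, flux_jar, screwdriver from where it was at the start of the episode above 0.02 m).
It also fails if it takes over 58 s, if anything falls off the work surface, if the arm or the gripper's body presses on something with over 40 N, if the wrist force passes 120 N, or if a joint passes its speed limit or range.

## Working session

There is one attempt and no reset: what is moved stays moved. The work goes in short steps, Python scripts to look and compute and a tool call to move; the robot and the scene stay as the last step left them, time stands still between calls to the robot, and variables do not carry over. Pictures are saved under pics/ and viewed, at most 10 in all, crops included, and the job is handed in when it is done.

Besides the shell and the picture viewer there is one more tool, called after "Request:" as name(argument=value, ...), one argument or row to a line, values as JSON. play_rows: Moves the arm, as the interface text tells. Its arguments: {"type":"object","properties":{"delta_pos":{"type":"array","items":{"type":"array","items":{"type":"number"}}},"rotation":{"type":"array","items":{"type":"array","items":{"type":"number"}}},"grip":{"type":"array","items":{"type":"number"}}},"required":["delta_pos","rotation","grip"]}

```bash
mkdir -p pics
cat > h.py <<'E'
import numpy as np,cv2,pickle
from cell import get_obs,snapshot
def world(s,u,v,z=None):
    u=np.atleast_1d(u).astype(float);v=np.atleast_1d(v).astype(float)
    xd=(u-s['cx'])/s['fx'];yd=(v-s['cy'])/s['fy'];x,y=xd.copy(),yd.copy()
    for _ in range(10):
        f=1+s['k1']*(x*x+y*y);x,y=xd/f,yd/f
    T=np.linalg.inv(s['camera_from_world']);d=np.stack([x,y,np.ones_like(x)],-1)@T[:3,:3].T
    if z is None: k=s['range_z'][v.astype(int),u.astype(int)]
    else: k=(z-T[2,3])/d[:,2]
    return T[:3,3]+d*k[:,None]
E
python3 - <<'E'
from h import *
for n in('scene','top'):
    s=snapshot(n);pickle.dump(s,open(n+'.pkl','wb'))
    cv2.imwrite(f'pics/{n}0.png',cv2.resize(s['color'][:,:,::-1],(800,600)))
    print(n,s['fx'],s['k1'],np.linalg.inv(s['camera_from_world']).round(3).tolist())
o=get_obs();print(o['t'],o['ee_pos'],o['eef_rot'])
E
```

```text
scene 416.45843843779227 -0.10052036704341515 [[-0.622, 0.533, -0.573, 1.115], [0.783, 0.422, -0.457, 0.398], [-0.001, -0.733, -0.68, 0.812], [0.0, 0.0, 0.0, 1.0]]
top 495.5374255638407 -0.1422644716966178 [[0.013, -0.996, 0.093, 0.339], [-1.0, -0.014, -0.002, -0.072], [0.003, -0.093, -0.996, 1.699], [0.0, 0.0, 0.0, 1.0]]
0.1 [ 0.18893368 -0.51627198  0.20493499] [ 9.84659504e-01  1.74486039e-01 -5.95751211e-05 -5.29334894e-04]
```

View pics/top0.png

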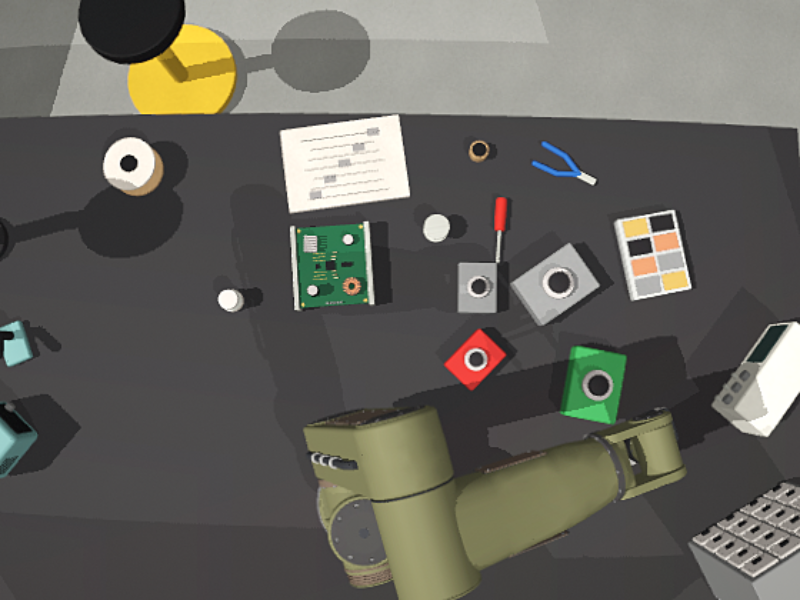

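View pics/scene0.png

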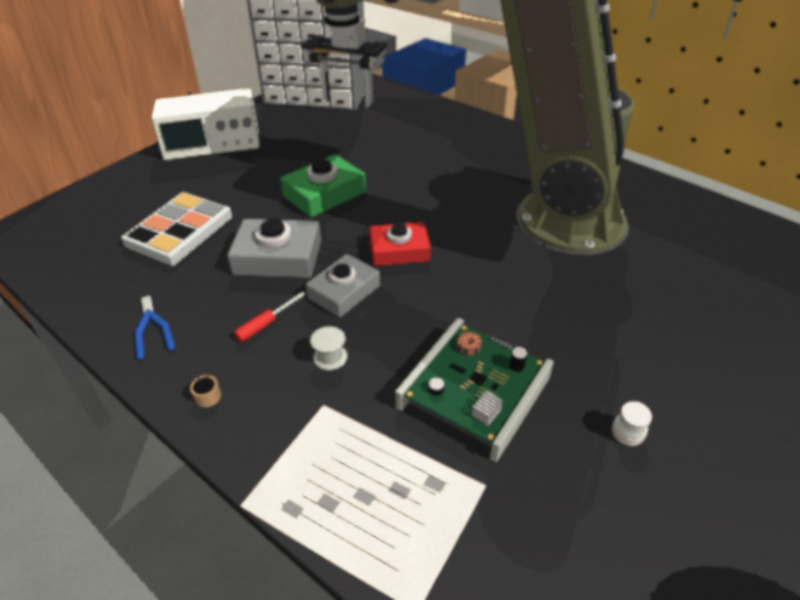

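The top view shows the board at about (333,265) with the heat sink (311,243), a cap (348,240), a cap (312,291) and the coil (351,287). In the scene view, the cap at (519,355) looks taller than the one at (437,385).

There are four button boxes in the top view: grey small (478,288), grey large (555,283), red (476,358) and green (595,384). The small grey one fits, because it is neither green nor red and is the smaller of the two greys. I'll measure these and confirm in a crop.

Run:
```python
from h import *
S={n:pickle.load(open(n+'.pkl','rb')) for n in('scene','top')}
k=.7
def at(n,name,u,v,r=3):
    s=S[n];u0,v0=int(u*k),int(v*k)
    V,U=np.mgrid[v0-r:v0+r+1,u0-r:u0+r+1]
    p=world(s,U.ravel(),V.ravel());print(n,name,np.median(p,0).round(4),'zmax',p[:,2].max().round(4))
for a in [('capA',312,290),('capB',348,239),('coil',351,286),('sink',311,243),('btnSmall',479,286),('btnBig',559,282),('spool',436,227),('jar',230,300)]: at('top',*a,r=1)
for a in [('capA',519,353),('capB',436,384),('coil',469,343),('sink',487,404),('btnSmall',342,271),('btnBig',271,233)]: at('scene',*a,r=1)
# clouds
for n in S:
    s=S[n];V,U=np.mgrid[0:420,0:560];P=world(s,U.ravel(),V.ravel());P=P[s['range_z'].ravel()>0]
    pickle.dump(P,open(n+'P.pkl','wb'))
    for nm,c in dict(A=(.47,.115),B=(.57,.045)).items(): pass
    m=(P[:,2]>.03)&(P[:,2]<.05)&(P[:,0]>.2)
    Q=P[m]
    print(n,len(Q))
t=S['top']['color'][:,:,::-1];sc=S['scene']['color'][:,:,::-1]
a=cv2.resize(t[150:225,195:285],(400,333),interpolation=cv2.INTER_CUBIC);b=cv2.resize(t[165:235,310:430],(400,233),interpolation=cv2.INTER_CUBIC)
c=cv2.resize(sc[215:325,275:395],(400,367),interpolation=cv2.INTER_CUBIC);d=cv2.resize(sc[145:225,155:275],(400,267-34),interpolation=cv2.INTER_CUBIC)
L=np.vstack([a,b]);R=np.vstack([c,d[:199]]);cv2.imwrite('pics/crop.png',np.hstack([L,R]))
```

```text
top capA [0.4961 0.143  0.075 ] zmax 0.0796
top capB [0.6204 0.0641 0.0569] zmax 0.0614
top coil [0.5102 0.0564 0.0452] zmax 0.0507
top sink [0.611  0.1507 0.0634] zmax 0.0732
top btnSmall [ 0.513  -0.2446  0.063 ] zmax 0.0669
top btnBig [ 0.5229 -0.4271  0.0889] zmax 0.092
top spool [ 0.6544 -0.1439  0.0518] zmax 0.0546
top jar [0.472  0.3372 0.0553] zmax 0.0656
scene capA [0.5    0.1409 0.0752] zmax 0.0767
scene capB [0.6202 0.0622 0.0556] zmax 0.0569
scene coil [0.5053 0.0494 0.043 ] zmax 0.0595
scene sink [0.6073 0.1496 0.0631] zmax 0.0647
scene btnSmall [ 0.5178 -0.2399  0.0617] zmax 0.0636
scene btnBig [ 0.5401 -0.4152  0.0837] zmax 0.0866
scene 9229
top 6561
```

View pics/crop.png

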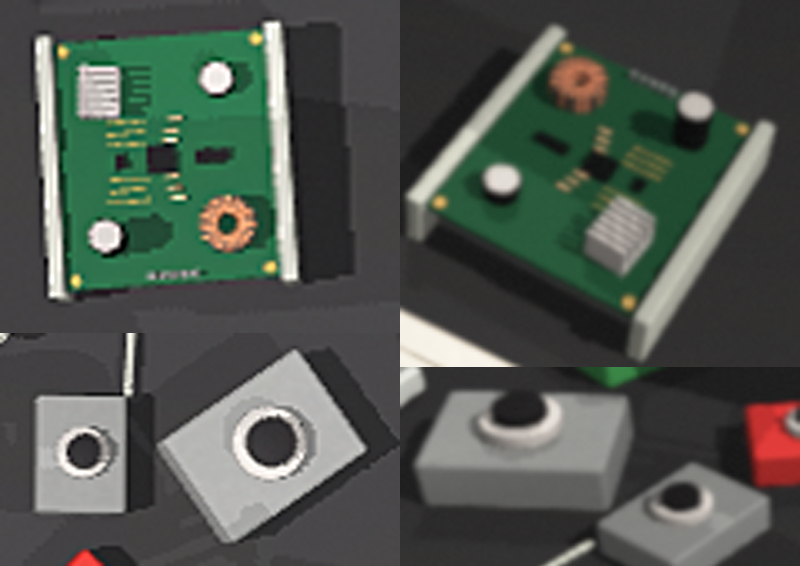

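Run:
```python
from h import *
S={n:pickle.load(open(n+'.pkl','rb')) for n in('scene','top')}
for n,nm,u,v,z in [('top','cap',219.1,203.1,.076),('top','coil',246.3,200,.056),('top','btn',335.5,200.4,.062),('scene','cap',363.2,246.8,.076),('scene','coil',329,240,.056),('scene','btn',239,189.6,.062)]:
    print(n,nm,world(S[n],u,v,z).round(4))
```

```text
top cap [[0.4957 0.1389 0.076 ]]
top coil [[0.5093 0.0507 0.056 ]]
top btn [[ 0.5114 -0.2463  0.062 ]]
scene cap [[0.4996 0.1412 0.076 ]]
scene coil [[0.5156 0.057  0.056 ]]
scene btn [[ 0.5196 -0.2382  0.062 ]]
```

The crop confirms it: the tall capacitor is the one at (107,236), next to the coil, with top z about 0.076. The small grey box is the log_box. I'm heading for the capacitor with the fingers shut, staying high.

Request:
play_rows(
  delta_pos=[
    [18,38,0],
    [36,76,0],
    [54,114,0],
    [72,152,0],
    [90,190,0],
  ],
  rotation=[
    [0,0,0],
    [0,0,0],
    [0,0,0],
    [0,0,0],
    [0,0,0],
  ],
  grip=[0,0,0,0,0],
)

```text
t: 0.6
ee_pos: [0.2793, -0.3248, 0.2053]
eef_rot: [0.985, 0.174, -0.0, -0.0]
ft_force: [0.9, 0.2, 0.5]
gripper_width: 0.0575
gripper_force: 0.0
```

Request:
play_rows(
  delta_pos=[
    [18,38,0],
    [36,76,0],
    [54,114,0],
    [72,152,0],
    [90,190,0],
  ],
  rotation=[
    [0,0,0],
    [0,0,0],
    [0,0,0],
    [0,0,0],
    [0,0,0],
  ],
  grip=[0,0,0,0,0],
)

```text
t: 1.1
ee_pos: [0.3693, -0.1348, 0.2054]
eef_rot: [0.985, 0.174, 0.0, 0.0]
ft_force: [-0.3, -0.3, -0.1]
gripper_width: 0.0175
gripper_force: 0.0
```

Request:
play_rows(
  delta_pos=[
    [18,38,0],
    [36,76,0],
    [54,114,0],
    [72,152,0],
    [90,190,0],
  ],
  rotation=[
    [0,0,0],
    [0,0,0],
    [0,0,0],
    [0,0,0],
    [0,0,0],
  ],
  grip=[0,0,0,0,0],
)

```text
t: 1.6
ee_pos: [0.4593, 0.0553, 0.2053]
eef_rot: [0.985, 0.175, -0.0, 0.0]
ft_force: [0.4, -1.2, 0.4]
gripper_width: 0.0003
gripper_force: 0.0
```

Request:
play_rows(
  delta_pos=[
    [19,42,0],
    [38,85,0],
    [38,85,-35],
    [38,85,-70],
    [38,85,-95],
  ],
  rotation=[
    [0,0,0],
    [0,0,0],
    [0,0,0],
    [0,0,0],
    [0,0,0],
  ],
  grip=[0,0,0,0,0],
)

```text
t: 2.1
ee_pos: [0.4961, 0.1387, 0.108]
eef_rot: [0.985, 0.175, -0.001, 0.0]
ft_force: [0.4, -1.9, -0.2]
gripper_width: 0.0006
gripper_force: 0.0
```

Run:
```python
from h import *
s=snapshot('scene');pickle.dump(s,open('s2.pkl','wb'))
c=s['color'][:,:,::-1][190:340,265:465].copy()
cv2.imwrite('pics/s2.png',cv2.resize(c,(800,600),interpolation=cv2.INTER_CUBIC))
o=get_obs();print(o['ee_pos'])
T=s['camera_from_world']
for p in (o['ee_pos'],[.497,.14,.076],[.511,.053,.056]):
    q=T@np.r_[p,1];x,y=q[:2]/q[2];f=1+s['k1']*(x*x+y*y)
    u,v=s['fx']*x*f+s['cx'],s['fy']*y*f+s['cy'];print((u-265)*4,(v-190)*4)
```

```text
[0.49461818 0.13822216 0.10474208]
399.2060535052083 186.78723621924712
393.33136172056015 223.68958969387495
254.8120061407542 192.5977827414224
```

View pics/s2.png

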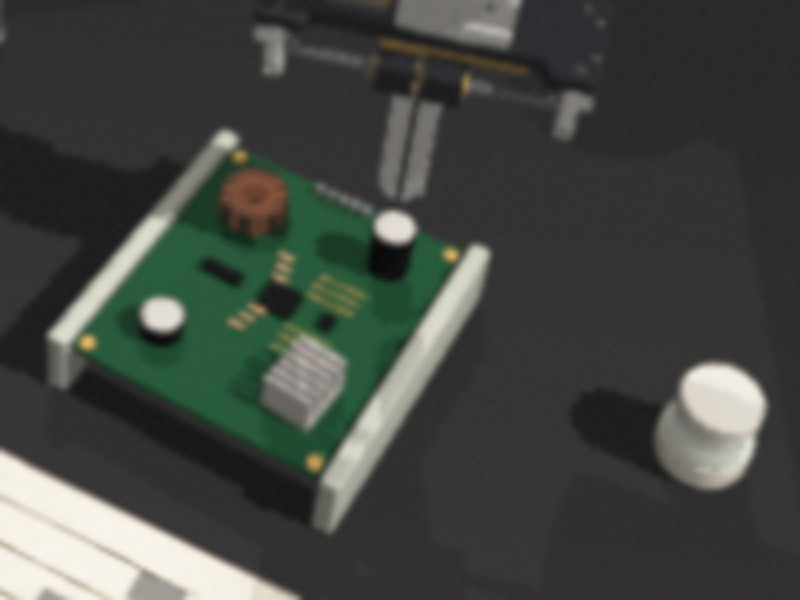

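The tips at (402,195) sit above the tall capacitor's top at (394,228), and the predicted pixels agree with the picture to within about 2 mm. I'll lower slightly and dwell there.

Request:
play_rows(
  delta_pos=[
    [0,1,-5],
    [0,1,-10],
    [0,1,-10],
    [0,1,-10],
    [0,1,-10],
  ],
  rotation=[
    [0,0,0],
    [0,0,0],
    [0,0,0],
    [0,0,0],
    [0,0,0],
  ],
  grip=[0,0,0,0,0],
)

```text
t: 2.65
ee_pos: [0.4974, 0.1396, 0.1012]
eef_rot: [0.985, 0.174, 0.001, -0.0]
ft_force: [-0.0, -0.1, -0.3]
gripper_width: 0.0005
gripper_force: 0.0
```

Request:
play_rows(
  delta_pos=[
    [0,0,0],
    [0,0,0],
    [0,0,0],
    [0,0,0],
    [0,0,0],
  ],
  rotation=[
    [0,0,0],
    [0,0,0],
    [0,0,0],
    [0,0,0],
    [0,0,0],
  ],
  grip=[0,0,0,0,0],
)

```text
t: 3.15
ee_pos: [0.497, 0.1395, 0.1004]
eef_rot: [0.985, 0.175, -0.0, -0.0]
ft_force: [-0.1, 0.3, 0.2]
gripper_width: 0.0004
gripper_force: 0.0
```

Request:
play_rows(
  delta_pos=[
    [0,0,0],
    [0,0,0],
    [0,0,0],
    [0,0,0],
    [0,0,0],
  ],
  rotation=[
    [0,0,0],
    [0,0,0],
    [0,0,0],
    [0,0,0],
    [0,0,0],
  ],
  grip=[0,0,0,0,0],
)

```text
t: 3.65
ee_pos: [0.497, 0.1395, 0.1004]
eef_rot: [0.985, 0.174, -0.0, -0.0]
ft_force: [-0.7, -0.6, 0.4]
gripper_width: 0.0007
gripper_force: 0.0
```

Request:
play_rows(
  delta_pos=[
    [0,0,0],
    [0,0,0],
    [0,0,0],
    [0,0,0],
    [0,0,0],
  ],
  rotation=[
    [0,0,0],
    [0,0,0],
    [0,0,0],
    [0,0,0],
    [0,0,0],
  ],
  grip=[0,0,0,0,0],
)

```text
t: 4.15
ee_pos: [0.497, 0.1395, 0.1004]
eef_rot: [0.985, 0.174, -0.0, -0.0]
ft_force: [0.2, 0.1, 0.7]
gripper_width: 0.0004
gripper_force: 0.0
```

Request:
play_rows(
  delta_pos=[
    [0,0,0],
    [0,0,0],
    [0,0,0],
    [0,0,0],
    [0,0,0],
  ],
  rotation=[
    [0,0,0],
    [0,0,0],
    [0,0,0],
    [0,0,0],
    [0,0,0],
  ],
  grip=[0,0,0,0,0],
)

```text
t: 4.65
ee_pos: [0.497, 0.1395, 0.1004]
eef_rot: [0.985, 0.175, -0.0, 0.0]
ft_force: [0.6, 0.3, -0.4]
gripper_width: 0.0003
gripper_force: 0.0
```

Held there for over 2 s. Now rise, cross to the coil at (0.511, 0.053) and lower to z of about 0.08.

Request:
play_rows(
  delta_pos=[
    [0,0,20],
    [5,-30,20],
    [10,-60,20],
    [14,-86,20],
    [14,-86,20],
  ],
  rotation=[
    [0,0,0],
    [0,0,0],
    [0,0,0],
    [0,0,0],
    [0,0,0],
  ],
  grip=[0,0,0,0,0],
)

```text
t: 5.15
ee_pos: [0.5113, 0.0513, 0.1205]
eef_rot: [0.985, 0.173, 0.0, 0.0]
ft_force: [-0.4, -0.1, -0.4]
gripper_width: 0.0005
gripper_force: 0.0
```

Request:
play_rows(
  delta_pos=[
    [0,0,-15],
    [0,0,-27],
    [0,0,-35],
    [0,0,-40],
    [0,0,-40],
  ],
  rotation=[
    [0,0,0],
    [0,0,0],
    [0,0,0],
    [0,0,0],
    [0,0,0],
  ],
  grip=[0,0,0,0,0],
)

```text
t: 5.65
ee_pos: [0.5107, 0.0538, 0.0799]
eef_rot: [0.985, 0.175, -0.001, -0.0]
ft_force: [-0.5, -0.5, -0.2]
gripper_width: 0.0004
gripper_force: 0.0
```

Run:
```python
from h import *
s=snapshot('scene')
c=s['color'][:,:,::-1][190:340,265:465].copy()
cv2.imwrite('pics/s3.png',cv2.resize(c,(800,600),interpolation=cv2.INTER_CUBIC))
o=get_obs();print(o['ee_pos'])
```

```text
[0.51097967 0.05372494 0.08038508]
```

View pics/s3.png

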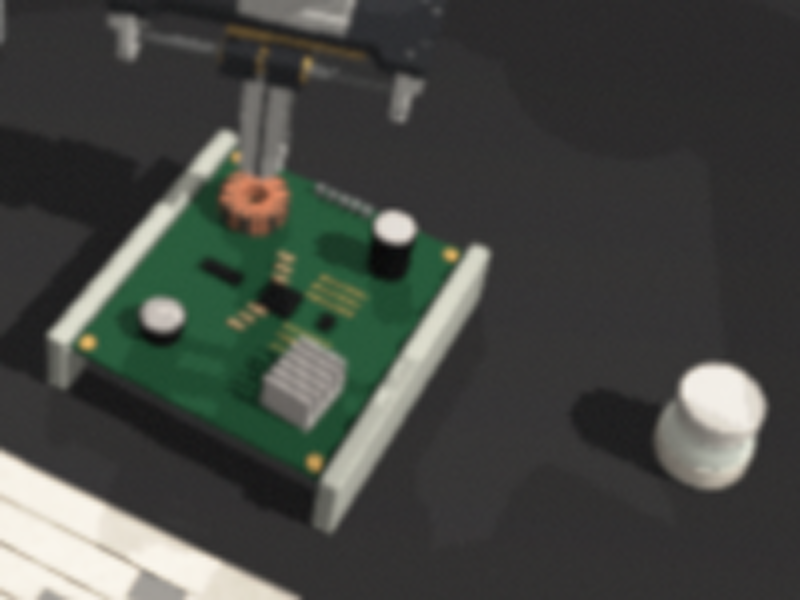

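The tips at (262,178) hover right above the coil's hole at (256,193). I'll dwell here.

Request:
play_rows(
  delta_pos=[
    [0,0,0],
    [0,0,0],
    [0,0,0],
    [0,0,0],
    [0,0,0],
  ],
  rotation=[
    [0,0,0],
    [0,0,0],
    [0,0,0],
    [0,0,0],
    [0,0,0],
  ],
  grip=[0,0,0,0,0],
)

```text
t: 6.2
ee_pos: [0.511, 0.0535, 0.0805]
eef_rot: [0.985, 0.174, 0.0, 0.0]
ft_force: [0.2, 0.3, -0.4]
gripper_width: 0.0006
gripper_force: 0.0
```

Request:
play_rows(
  delta_pos=[
    [0,0,0],
    [0,0,0],
    [0,0,0],
    [0,0,0],
    [0,0,0],
  ],
  rotation=[
    [0,0,0],
    [0,0,0],
    [0,0,0],
    [0,0,0],
    [0,0,0],
  ],
  grip=[0,0,0,0,0],
)

```text
t: 6.7
ee_pos: [0.511, 0.0535, 0.0804]
eef_rot: [0.985, 0.175, -0.0, -0.0]
ft_force: [-0.3, -0.8, -0.5]
gripper_width: 0.0003
gripper_force: 0.0
```

Request:
play_rows(
  delta_pos=[
    [0,0,0],
    [0,0,0],
    [0,0,0],
    [0,0,0],
    [0,0,0],
  ],
  rotation=[
    [0,0,0],
    [0,0,0],
    [0,0,0],
    [0,0,0],
    [0,0,0],
  ],
  grip=[0,0,0,0,0],
)

```text
t: 7.2
ee_pos: [0.511, 0.0535, 0.0805]
eef_rot: [0.985, 0.174, 0.0, -0.0]
ft_force: [1.0, -0.1, 0.6]
gripper_width: 0.0002
gripper_force: 0.0
```

Request:
play_rows(
  delta_pos=[
    [0,0,0],
    [0,0,0],
    [0,0,0],
    [0,0,0],
    [0,0,0],
  ],
  rotation=[
    [0,0,0],
    [0,0,0],
    [0,0,0],
    [0,0,0],
    [0,0,0],
  ],
  grip=[0,0,0,0,0],
)

```text
t: 7.7
ee_pos: [0.511, 0.0535, 0.0804]
eef_rot: [0.985, 0.174, -0.0, -0.0]
ft_force: [1.1, -0.8, -0.1]
gripper_width: 0.0005
gripper_force: 0.0
```

Request:
play_rows(
  delta_pos=[
    [0,0,0],
    [0,0,20],
    [0,0,50],
    [0,-40,60],
    [0,-80,60],
  ],
  rotation=[
    [0,0,0],
    [0,0,0],
    [0,0,0],
    [0,0,0],
    [0,0,0],
  ],
  grip=[0,0,0,0,0],
)

```text
t: 8.2
ee_pos: [0.5117, -0.027, 0.1423]
eef_rot: [0.984, 0.176, 0.002, 0.0]
ft_force: [-0.1, 0.2, -0.7]
gripper_width: 0.0005
gripper_force: 0.0
```

Request:
play_rows(
  delta_pos=[
    [0,-45,0],
    [2,-90,0],
    [4,-135,0],
    [4,-180,0],
    [4,-215,0],
  ],
  rotation=[
    [0,0,0],
    [0,0,0],
    [0,0,0],
    [0,0,0],
    [0,0,0],
  ],
  grip=[0,0,0,0,0],
)

```text
t: 8.7
ee_pos: [0.5146, -0.2439, 0.1404]
eef_rot: [0.985, 0.174, 0.0, 0.0]
ft_force: [0.9, -0.4, 0.0]
gripper_width: 0.0004
gripper_force: 0.0
```

Request:
play_rows(
  delta_pos=[
    [0,0,-20],
    [0,0,-40],
    [0,0,-50],
    [0,0,-55],
    [0,0,-55],
  ],
  rotation=[
    [0,0,0],
    [0,0,0],
    [0,0,0],
    [0,0,0],
    [0,0,0],
  ],
  grip=[0,0,0,0,0],
)

```text
t: 9.2
ee_pos: [0.5151, -0.2413, 0.0854]
eef_rot: [0.985, 0.175, -0.0, -0.0]
ft_force: [-0.7, 0.6, -0.1]
gripper_width: 0.0004
gripper_force: 0.0
```

Run:
```python
from h import *
s=snapshot('scene')
c=s['color'][:,:,::-1][120:240,180:340].copy()
cv2.imwrite('pics/s4.png',cv2.resize(c,(800,600),interpolation=cv2.INTER_CUBIC))
o=get_obs();print(o['ee_pos'])
T=s['camera_from_world']
for p in (o['ee_pos'],[.515,-.243,.062]):
    q=T@np.r_[p,1];x,y=q[:2]/q[2];f=1+s['k1']*(x*x+y*y)
    u,v=s['fx']*x*f+s['cx'],s['fy']*y*f+s['cy'];print((u-180)*5,(v-120)*5)
```

```text
[ 0.51531074 -0.24140085  0.08598603]
292.8011277934695 308.240441502159
294.3935277973775 340.169942588645
```

View pics/s4.png

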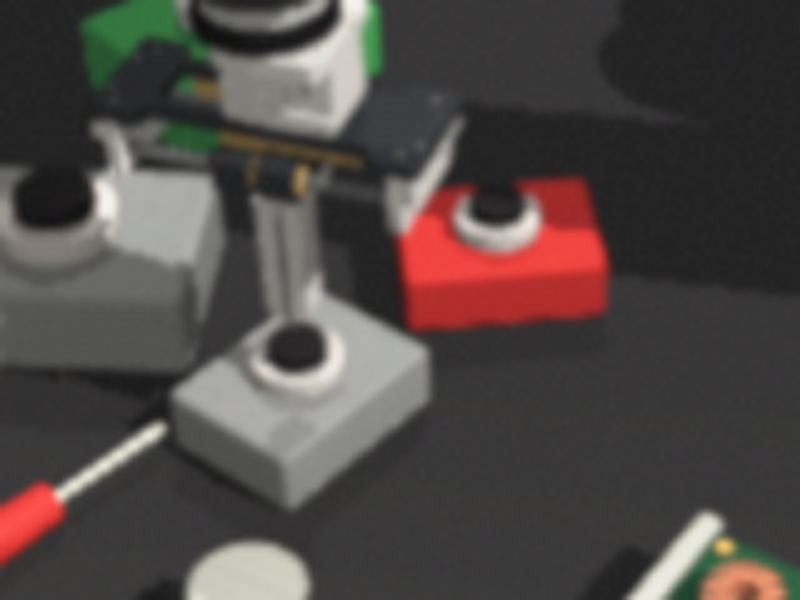

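The tips at (293,318) are centred over the button at (298,345) on the small grey box. I'll press gradually, watching the force.

Request:
play_rows(
  delta_pos=[
    [0,-1,-8],
    [0,-1,-14],
    [0,-1,-18],
    [0,-1,-21],
    [0,-1,-23],
  ],
  rotation=[
    [0,0,0],
    [0,0,0],
    [0,0,0],
    [0,0,0],
    [0,0,0],
  ],
  grip=[0,0,0,0,0],
)

```text
t: 9.75
ee_pos: [0.5149, -0.2425, 0.0621]
eef_rot: [0.985, 0.174, -0.0, -0.0]
ft_force: [-1.0, -0.1, 1.5]
gripper_width: 0.0003
gripper_force: 0.7
```

Request:
play_rows(
  delta_pos=[
    [0,0,-1],
    [0,0,-2],
    [0,0,-3],
    [0,0,-4],
    [0,0,-4],
  ],
  rotation=[
    [0,0,0],
    [0,0,0],
    [0,0,0],
    [0,0,0],
    [0,0,0],
  ],
  grip=[0,0,0,0,0],
)

```text
t: 10.25
ee_pos: [0.515, -0.2425, 0.0585]
eef_rot: [0.985, 0.175, 0.0, -0.0]
ft_force: [-2.5, 1.4, 3.7]
gripper_width: 0.0003
gripper_force: 1.8
```

Request:
play_rows(
  delta_pos=[
    [0,0,-1],
    [0,0,-2],
    [0,0,-3],
    [0,0,-3],
    [0,0,-3],
  ],
  rotation=[
    [0,0,0],
    [0,0,0],
    [0,0,0],
    [0,0,0],
    [0,0,0],
  ],
  grip=[0,0,0,0,0],
)

```text
t: 10.75
ee_pos: [0.5151, -0.2425, 0.0561]
eef_rot: [0.985, 0.174, 0.0, 0.0]
ft_force: [-6.4, 3.9, 11.8]
gripper_width: 0.0002
gripper_force: 5.9
```

At 11.8 N, well past 5 N, the button is fully down. Release and move up.

Request:
play_rows(
  delta_pos=[
    [0,0,3],
    [0,0,8],
    [0,0,20],
    [0,0,45],
    [0,0,80],
  ],
  rotation=[
    [0,0,0],
    [0,0,0],
    [0,0,0],
    [0,0,0],
    [0,0,0],
  ],
  grip=[0,0,0,0,0],
)

```text
t: 11.25
ee_pos: [0.5144, -0.2422, 0.1357]
eef_rot: [0.985, 0.174, -0.001, -0.001]
ft_force: [0.2, -0.3, 0.5]
gripper_width: 0.0007
gripper_force: 0.0
```

Request:
play_rows(
  delta_pos=[
    [0,0,30],
    [-30,0,60],
    [-70,0,60],
    [-100,0,60],
    [-100,0,60],
  ],
  rotation=[
    [0,0,0],
    [0,0,0],
    [0,0,0],
    [0,0,0],
    [0,0,0],
  ],
  grip=[0,0,0,0,0],
)

```text
t: 11.75
ee_pos: [0.4129, -0.2426, 0.1966]
eef_rot: [0.985, 0.174, 0.0, 0.001]
ft_force: [0.5, -0.5, -0.1]
gripper_width: 0.0008
gripper_force: 0.0
```

Run:
```python
from h import *
s=snapshot('scene');a=pickle.load(open('scene.pkl','rb'))
c=np.vstack([x['color'][:,:,::-1][130:240,140:340] for x in(a,s)])
cv2.imwrite('pics/s5.png',cv2.resize(c,(545,600),interpolation=cv2.INTER_CUBIC))
```

```text
(no output)
```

View pics/s5.png

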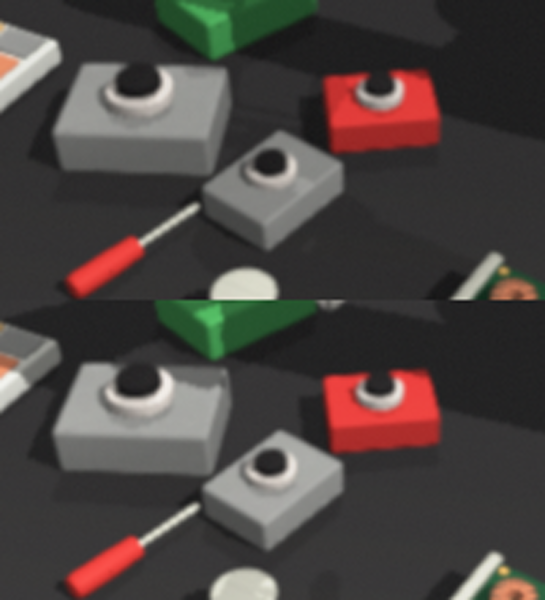

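Comparing before and after, the box at (270,490) hasn't moved, its button is up again, and nothing else has shifted. Handing in.

```bash
python3 -c "
from cell import close_job
print(close_job())"
```

```text
the job is handed in; nothing more can be done
None
```

I pointed at the tall capacitor and then the ring coil for over two seconds each, pressed the button on the small grey box fully down (11.8 N) and released it, and handed the job in; the verdict was not shown.

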